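# Empty the offcut tote into the lidded offcut box

### The arm

A 7-joint arm with a two-finger parallel gripper is mounted at the origin on the work surface. World frame = base frame: x ahead of the robot, y to its left, z up, the work surface at z = 0. Lengths are in m, angles in rad, forces in N, time in s.
With the tool pointing down it reaches from about 0.4 to 0.85 m from the base axis. Payload 10.4 kg.
Tool frame: the origin (TCP) lies at the very end of the fingers, on their centre line; the grasp point (between the pads) lies 19 mm behind it; y points along the fingers, z is the direction in which the jaws open and shut, and the axes are right-handed (so a half turn about y gives the same grasp; the last joint's range is limited). The gripper opens to 85 mm and grips with 20 to 120 N. Pads are 22 mm wide; open, the fingers measure 114 mm over their backs; the gripper's body (76 mm by 85 mm) begins 54 mm behind the grasp point. The pads swing forward as they close: fully open they stand 13 mm farther back than shut.
Start: joints at [1.241, 0.332, -0.065, 1.46, 0.022, 1.35, -0.088], TCP at [0.189, -0.596, 0.231] pointing down, gripper open.
Joint ranges: [-2.6, 2.6], [-0.5, 2.12], [-1.47, 1.34], [0.16, 2.42], [-1.27, 4.41], [0.06, 2.06], [-2.6, 2.6]. Speed limits (rad/s): [2.22, 2.22, 2.79, 2.79, 3.14, 3.14, 3.14].

### API

Orientations are given as a unit quaternion [x, y, z, w].
In Python, from workcell import manip gives the robot as it stands.
- The arm moves only by the shell command python3 -m jog 'ROWS' [FORCE]. ROWS is JSON, a list of rows, each an object with "dp": the shift along the tool's x, y, z in units of 50 mm (1.0 is 50 mm), a list of three; "turn": the turn about the tool's y in units of 5 degrees (1.0 is 5 degrees); "claw": the finger opening in mm, from 0 to 85.4. In form: [{"dp": [x, y, z], "turn": turn, "claw": claw}, ...]. A call has 1 to 20 rows; each row shifts and turns the commanded pose from where the row before left it, along the tool's axes as they then stand; what a row does not reach is not made up. A row lasts 1/8 s, in which the tool goes at most 62.5 mm and 10.7 degrees, less where a joint would pass 70% of its speed; a pose out of reach is approached as far as the arm can. A call is refused whole if a number of a shift passes 1 or a number of a turn 1, either way. A call with a gripper value outside its range is refused whole. The fingers move at their own pace and stop on an object; FORCE is the grip in N (left out, the last holds). Time passes only in rows, so rows that do not move let the fingers close. It gives the time, the measured TCP pose, the force and the opening at its end, in the units of the state.
- manip.get_obs(): the state, without advancing time (a new reading comes with each control period).
- manip.camera(name): name is "scene" or "side" or "wrist"; returns a dict with "frame" (480x640x3 uint8, blue, green, red), "depth" (480x640 float32, m along the optical axis (not along the pixel's ray), 0 where there is no reading), "fx", "fy", "cx", "cy" (pixels), "k1" (the pictures are not rectified: a ray, as slopes to the right and down, at radius r is drawn at 1 + k1 r^2 times it, then the intrinsics apply), "R" (3x3) and "t" (3): a world point X has camera coordinates R X + t. Camera axes: x right, y down, z forward; pixel columns grow to the right and rows downward; lengths in m; the calibration is good to about 2 mm. A picture is of the moment at which its call begins.
- manip.hand_in(): hands the job in, once; it reports no verdict.
The state is a dict: "clock": time; "joint_pos": joint angles; "joint_velocities": joint speeds; "tau": joint torques, N m; "position": TCP position; "ee_rot": TCP orientation; "ft_force": force on the tool from outside, world axes, zero at the start; "torque": the same for the moment, N m; "grip_width": opening from 0.0 (shut) to 1.0 (fully open).
Only numpy, scipy, OpenCV 4.12 (cv2) and the standard library are available. Lean on these libraries where they do the work, as an engineer would, in place of code of your own. Each camera call takes 0.05 s, during which the arm holds its last target. There are 200 camera calls.

### The job

The carpenter's tote is full of offcuts: slide the offcut box's lid well back, then carry the tote over by its handle and tip all six offcuts into the box over the tote's lip. Stand the empty tote back upright where it came from and slide the lid fully shut. Leave the bottle, tin, jar and plane standing where they are.

Things in the scene. Friction and masses are not known exactly. Their poses are not given: they have to be found in the camera images.
- offcut_box: Fixed open box of brown chipboard, 240 (x) x 270 (y) x 130 mm high, walls 12, floor 10 mm. Origin: middle of its underside; x runs from its front wall (nearer the robot) to its back wall, z up. The front wall is 139 mm high and stops the lid. Lid runners along the two side walls (+y, -y): 146 mm high, reaching 16 mm in from the outer faces.
- lid (a joint): Plywood lid, 226 (x) x 246 (y) x 8 mm, on top of the box between the runners, its top 139 mm up. Slides along the box's +x: 0 = shut against the front wall, 0.185 m = fully back; then the mouth is open from box x = -0.108 to 0.077. Starts shut or ajar by up to 30 mm; 3 N moves it; it stays where left.
- lid_cleat (a point): Middle of the top of the lid's wooden pull, a bar on the lid near its front edge: 22 mm thick (box x), 90 mm long (y), 30 mm high, its top 169 mm above the bench. It moves with the lid; shut, it lies at box x = -0.080, y = 0. Axes as the box's.
- tote: Loose plywood carpenter's tote, 0.36 to 0.54 kg empty, holding the six offcuts. Origin: middle of its underside, under the handle; z up. From x = -0.105 to 0.102, 180 mm wide (y). Floor 8 mm thick; back wall (+x) 62 mm high, side walls 60 mm. At -x no wall: from x = -0.040 the floor ramps up 18 degrees to a lip, over which it is poured. Mid-side posts, 50 mm wide, 142 mm high, carry the handle.
- tote_handle (a point): Middle of the tote's round handle bar, on its axis, 122 mm above the tote's underside; axes as the tote's. The bar runs along y between the posts: 24 mm thick, 164 mm clear.
- tote_lip (a point): Middle of the upper edge of the tote's pouring lip, at tote x = -0.105, y = 0, 29 mm above its underside; axes as the tote's.
- block_a: Loose offcut block of hardwood 36 x 46 x 34 mm high, about 37 g, lying in the tote. The origin is the middle of its underside.
- block_b: Loose offcut block of hardwood 36 x 46 x 34 mm high, about 37 g, lying in the tote. The origin is the middle of its underside.
- batten_a: Loose square batten offcut 62 x 24 x 26 mm high, about 25 g, lying in the tote. The origin is the middle of its underside.
- batten_b: Loose square batten offcut 62 x 24 x 26 mm high, about 25 g, lying in the tote. The origin is the middle of its underside.
- dowel_a: Loose slice of thick dowel, 36 mm diameter, 32 mm high, about 22 g, standing in the tote. The origin is the middle of its underside.
- dowel_b: Loose slice of thick dowel, 36 mm diameter, 32 mm high, about 22 g, standing in the tote. The origin is the middle of its underside.
- oil_bottle: Bystander: tall dark oil bottle with a white cap, 64 mm diameter, 165 mm high, standing between tote and box. The origin is the middle of its underside.
- wax_tin: Bystander: round tin, 76 mm diameter, 62 mm high, standing behind the tote. The origin is the middle of its underside.
- screw_jar: Bystander: glass jar with a steel cap, 64 mm diameter, 85 mm high, standing behind the tote. The origin is the middle of its underside.
- block_plane: Bystander: metal block plane, 160 mm long (y), 50 mm wide (x), about 62 mm high, standing behind the box, under the path of the lid. The origin is the middle of its underside.
There are look-alikes about, which are no part of the job. Leave any blue, turquoise or yellow look-alike of the block_b alone.

How it is judged:
By the outcome, as a careful person would: the job done as asked, in the order asked, and still so for the second after the job is handed in, with the robot touching nothing.
It also fails if it takes over 72 s, if anything falls off the work surface, if the arm or the gripper's body presses on something with over 40 N, if the wrist force passes 120 N, or if a joint passes its speed limit or range.

## Working session

There is one attempt and no reset: what is moved stays moved. The work goes in short steps, Python scripts to look and compute and a shell command to move; the robot and the scene stay as the last step left them, time stands still between calls to the robot, and variables do not carry over. Pictures are saved under pics/ and viewed, about 8 in all and at most 12, crops included, and the job is handed in when it is done.

```bash
ls; mkdir -p pics
cat > h.py <<'E'
import numpy as np,cv2,json
from workcell import manip
from scipy.spatial.transform import Rotation as Ro
def cloud(c):
    d=c["depth"];v,u=np.mgrid[0:480,0:640]
    K=np.array([[c["fx"],0,c["cx"]],[0,c["fy"],c["cy"]],[0,0,1.]])
    p=cv2.undistortPoints(np.stack([u,v],-1).reshape(-1,1,2).astype(np.float64),K,np.array([c["k1"],0,0,0.])).reshape(480,640,2)
    P=np.dstack([p*d[...,None],d])
    X=(P-np.array(c["t"]))@np.array(c["R"])
    X[d==0]=np.nan
    return X
def st():
    o=manip.get_obs();R=Ro.from_quat(o["ee_rot"]).as_matrix()
    print("t",o["clock"],"p",np.round(o["position"],4),"F",np.round(o["ft_force"],1),"g",round(o["grip_width"]*85.4,1));print("R",np.round(R,3).tolist(),"q",np.round(o["joint_pos"],2))
    return o,R
def shot(n,f):
    c=manip.camera(n);cv2.imwrite(f"pics/{f}.png",c["frame"]);X=cloud(c);np.save(f"pics/{f}.npy",X);return c["frame"],X
E
python3 - <<'E'
from h import *
st()
a,_=shot("scene","s1");b,_=shot("side","d1")
cv2.imwrite("pics/both.png",np.vstack([cv2.resize(a,(400,300)),cv2.resize(b,(400,300))]))
E
```

```text
pics
t 0.0 p [ 0.1886 -0.5954  0.2305] F [0.4 0.  0.7] g 85.4
R [[-0.953, -0.0, 0.302], [-0.302, 0.001, -0.953], [0.0, -1.0, -0.001]] q [ 1.24  0.33 -0.06  1.46  0.02  1.35 -0.09]
```

View pics/s1.png

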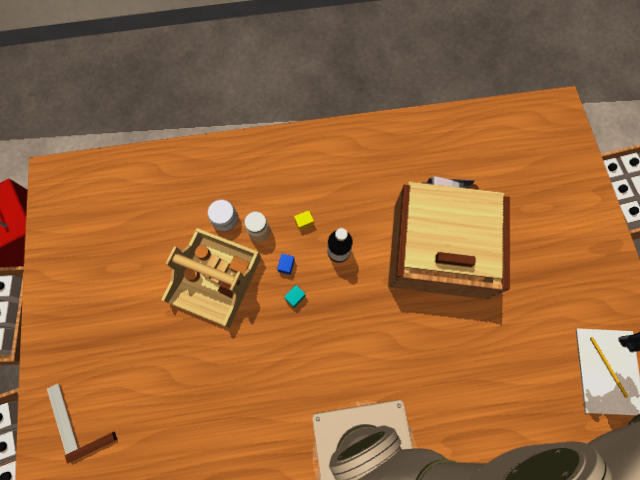

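View pics/d1.png

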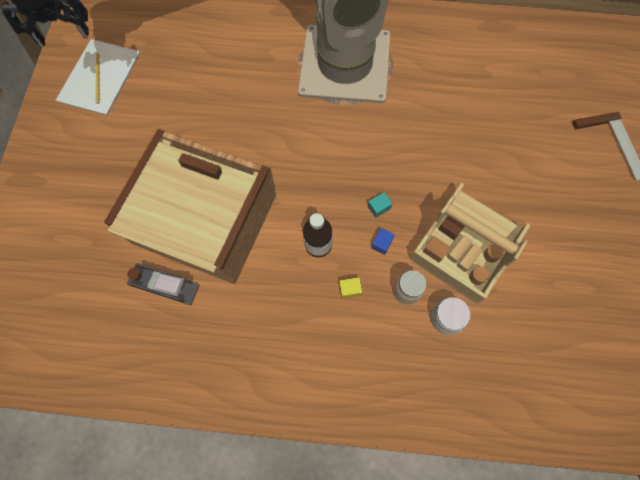

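Scene view: tote at about (212,275), box at (455,238) with the cleat at (455,259), bottle at (340,245), blue, turquoise and yellow decoy blocks at (286,264), (295,296) and (304,219), jar (256,225), tin (222,214). Side view: the plane is behind the box at (163,283). Next I measure from the depth clouds.

Run:
```python
from h import *
S=np.load("pics/s1.npy");D=np.load("pics/d1.npy")
def rect(P,n):
    P=P[np.isfinite(P).all(-1)]
    r=cv2.minAreaRect((P[:,:2]*1000).astype(np.float32));print(n,len(P),"c",np.round(r[0],1),"size",np.round(r[1],1),"ang",round(r[2],2),"z",np.round(np.percentile(P[:,2],[5,50,95]),4))
def reg(X,u0,u1,v0,v1,z0,z1):
    P=X[v0:v1,u0:u1].reshape(-1,3);return P[(P[:,2]>z0)&(P[:,2]<z1)]
for X,n,bx,tt in((S,"scene",(380,520,170,305),(155,265,225,330)),(D,"side",(95,280,125,285),(405,530,180,300))):
    print(n)
    rect(reg(X,*bx,.125,.152),"box top");rect(reg(X,*bx,.1425,.152),"runners");rect(reg(X,*bx,.16,.18),"cleat")
    rect(reg(X,*tt,.1,.15),"tote handle+posts");rect(reg(X,*tt,.05,.15),"tote walls>50");rect(reg(X,*tt,.02,.15),"tote>20")
B=[("bottle",S,(325,355,225,268),.05,.2),("bottleD",D,(300,335,210,260),.05,.2),("tinD",D,(430,472,296,335),.05,.075),("jarD",D,(395,428,270,305),.07,.1),("planeD",D,(125,200,262,303),.02,.08),("blue",D,(370,395,228,254),.01,.06),("turq",D,(367,393,192,217),.01,.06),("yel",D,(338,363,277,298),.01,.06)]
for n,X,b,z0,z1 in B: rect(reg(X,*b,z0,z1),n)
```

```text
scene
box top 9867 c [ 487.  -300.2] size [270.7 255.3] ang 74.14 z [0.1354 0.1393 0.1466]
runners 1518 c [ 485.5 -299.3] size [270.  251.2] ang 74.41 z [0.1427 0.1456 0.149 ]
cleat 354 c [ 418.4 -279.2] size [87.  22.9] ang 73.91 z [0.1635 0.1686 0.1719]
tote handle+posts 921 c [490.9 322.4] size [182.7  50.1] ang 60.16 z [0.1133 0.1322 0.142 ]
tote walls>50 2087 c [518.6 306.9] size [183.3 274.2] ang 60.2 z [0.0538 0.0848 0.1395]
tote>20 4445 c [518.1 307.1] size [183.3 275.2] ang 60.2 z [0.0223 0.0457 0.1351]
side
box top 13370 c [ 486.8 -298.3] size [272.2 254.5] ang 73.96 z [0.1359 0.1395 0.1466]
runners 1979 c [ 486.2 -298.9] size [272.  252.1] ang 74.29 z [0.1427 0.1459 0.1489]
cleat 447 c [ 418.8 -279.4] size [90.  23.2] ang 74.35 z [0.163  0.169  0.1718]
tote handle+posts 1199 c [492.8 322.4] size [180.9  49.7] ang 60.23 z [0.1206 0.1327 0.1427]
tote walls>50 2773 c [532.4 300.7] size [181.9 305.2] ang 60.61 z [0.0558 0.0862 0.1406]
tote>20 6020 c [532.2 300.8] size [181.9 305.6] ang 60.61 z [0.0224 0.0441 0.1353]
bottle 591 c [514.9 -19. ] size [62.9 56.8] ang 67.48 z [0.0636 0.1141 0.1659]
bottleD 879 c [524.8 -17.5] size [55.4 63.6] ang 6.49 z [0.0619 0.114  0.1658]
tinD 963 c [663.6 284.7] size [72.5 72.4] ang 1.35 z [0.0527 0.062  0.0652]
jarD 577 c [612.2 192.4] size [54.4 55.4] ang 49.27 z [0.0802 0.0854 0.0881]
planeD 1091 c [ 634.1 -357.7] size [152.6  85.1] ang 77.83 z [0.0262 0.0378 0.0645]
blue 352 c [502.8 129.7] size [35.9 46.5] ang 67.35 z [0.0177 0.0338 0.0372]
turq 363 c [411.3 117.6] size [37.6 48.2] ang 37.79 z [0.0151 0.0336 0.0372]
yel 378 c [619.8  64. ] size [36.3 46. ] ang 14.23 z [0.0182 0.0341 0.037 ]
```

```bash
cat >> h.py <<'E'
def plan(*tgts):
    """each tgt (x,y,z,yaw of tool z in deg): turn units first, then dp total in units"""
    o,R=st();p=np.array(o["position"]);yaw=np.degrees(np.arctan2(R[1,2],R[0,2]))
    for t in tgts:
        dy=(t[3]-yaw+180)%360-180
        y=np.radians(t[3]);Rt=np.array([[-np.cos(y-np.pi/2)*-1,0,np.cos(y)],[np.sin(y-np.pi/2),0,np.sin(y)],[0,-1,0]])
        Rt[:,0]=np.cross(Rt[:,1],Rt[:,2])
        d=Rt.T@(np.array(t[:3])-p)/.05
        print("turn",round(-dy/5,2),"dp",np.round(d,2),"rows>=",int(np.ceil(np.abs(d).max())))
        p=np.array(t[:3]);yaw=t[3]
E
python3 - <<'E'
from h import *
S=np.load("pics/s1.npy");D=np.load("pics/d1.npy")
a=np.radians(-15.8);bx=np.array([np.cos(a),np.sin(a)]);by=np.array([-bx[1],bx[0]]);c=np.array([.486,-.299])
for X,b in((S,(380,520,170,305)),(D,(95,280,125,285))):
    P=X[b[2]:b[3],b[0]:b[1]].reshape(-1,3);P=P[P[:,2]>.125];u=(P[:,:2]-c)@bx;v=(P[:,:2]-c)@by
    r=(abs(abs(v)-.127)<.006)&(P[:,2]>.139);l=(abs(v)<.09)
    w=l&(u<-.09); k=P[:,2]>.16
    print("runner x",np.percentile(u[r],[1,2,98,99]),"y",np.percentile(v,[.5,99.5]),"mid x",np.percentile(u[l],[.3,1,99,99.7]),"cleat",np.median(u[k]),np.median(v[k]))
plan((.4186,-.2793,.225,-15.8),(.4186,-.2793,.148,-15.8))
E
```

```text
runner x [-0.12482988 -0.12257238  0.10933597  0.11199234] y [-0.13384119  0.13386057] mid x [-0.12546078 -0.12490415  0.12489684  0.12679944] cleat -0.07193077243524224 0.0006605587977246859
runner x [-0.12196826 -0.1191708   0.11191428  0.11396671] y [-0.13252856  0.13568774] mid x [-0.12478699 -0.12323407  0.12595946  0.12712642] cleat -0.06863665993087023 0.0032346125728144764
t 0.1 p [ 0.1886 -0.5955  0.2306] F [ 0.7 -0.3  0.2] g 85.3
R [[-0.953, -0.0, 0.302], [-0.302, 0.001, -0.953], [0.0, -1.0, -0.001]] q [ 1.24  0.33 -0.06  1.46  0.02  1.35 -0.09]
turn -11.32 dp [-7.34  0.11  2.7 ] rows>= 8
turn -0.0 dp [0.   1.54 0.  ] rows>= 2
```

```bash
python3 -m jog '[{"dp":[0,0,0],"turn":-1,"claw":85},{"dp":[0,0,0],"turn":-1,"claw":85},{"dp":[0,0,0],"turn":-1,"claw":85},{"dp":[0,0,0],"turn":-1,"claw":85},{"dp":[0,0,0],"turn":-1,"claw":85},{"dp":[0,0,0],"turn":-1,"claw":85},{"dp":[0,0,0],"turn":-1,"claw":85},{"dp":[0,0,0],"turn":-1,"claw":85},{"dp":[0,0,0],"turn":-1,"claw":85},{"dp":[0,0,0],"turn":-1,"claw":85},{"dp":[0,0,0],"turn":-1,"claw":85},{"dp":[0,0,0],"turn":-0.32,"claw":85}]' 40
python3 -m jog '[{"dp":[-0.92,0,0.34],"turn":0,"claw":85},{"dp":[-0.92,0,0.34],"turn":0,"claw":85},{"dp":[-0.92,0,0.34],"turn":0,"claw":85},{"dp":[-0.92,0,0.34],"turn":0,"claw":85},{"dp":[-0.92,0,0.34],"turn":0,"claw":85},{"dp":[-0.92,0,0.34],"turn":0,"claw":85},{"dp":[-0.92,0,0.34],"turn":0,"claw":85},{"dp":[-0.92,0,0.34],"turn":0,"claw":85},{"dp":[0,0,0],"turn":0,"claw":85},{"dp":[0,0,0],"turn":0,"claw":85}]'
python3 - <<'E'
from h import *
plan((.4186,-.2793,.225,-15.8),(.4186,-.2793,.148,-15.8))
f,X=shot("wrist","w1")
P=X.reshape(-1,3);k=(P[:,2]>.16)&(P[:,2]<.178)&(np.hypot(P[:,0]-.4186,P[:,1]+.2793)<.07);r=cv2.minAreaRect((P[k][:,:2]*1000).astype(np.float32));print(r,k.sum())
E
```

```text
clock: 1.6
position: [0.1887, -0.5957, 0.2309]
ee_rot: [-0.427, 0.564, -0.564, 0.427]
ft_force: [0.6, 0.8, 0.3]
grip_width: 0.995
clock: 2.85
position: [0.4196, -0.2793, 0.2312]
ee_rot: [0.426, -0.564, 0.564, -0.426]
ft_force: [0.2, -0.1, 0.8]
grip_width: 0.999
t 2.85 p [ 0.4196 -0.2793  0.2312] F [ 0.2 -0.1  0.8] g 85.3
R [[-0.274, -0.0, 0.962], [-0.962, -0.0, -0.274], [0.0, -1.0, -0.0]] q [ 0.95  0.1  -0.48  1.75  0.05  1.3   0.18]
turn -0.01 dp [ 0.01  0.12 -0.02] rows>= 1
turn -0.0 dp [0.   1.54 0.  ] rows>= 2
((420.3235168457031, -278.0925598144531), (89.36546325683594, 22.13321876525879), 74.23723602294922) 5962
```

```bash
python3 -m jog '[{"dp":[0,0.55,0],"turn":0,"claw":85},{"dp":[0,0.55,0],"turn":0,"claw":85},{"dp":[0,0.55,0],"turn":0,"claw":85},{"dp":[0,0,0],"turn":0,"claw":0},{"dp":[0,0,0],"turn":0,"claw":0},{"dp":[0,0,0],"turn":0,"claw":0},{"dp":[0,0,0],"turn":0,"claw":0},{"dp":[0,0,0],"turn":0,"claw":0},{"dp":[0,0,0],"turn":0,"claw":0}]' 40
python3 -m jog '[{"dp":[0,0,0.5],"turn":0,"claw":0},{"dp":[0,0,0.5],"turn":0,"claw":0},{"dp":[0,0,0.5],"turn":0,"claw":0},{"dp":[0,0,0.5],"turn":0,"claw":0},{"dp":[0,0,0.5],"turn":0,"claw":0},{"dp":[0,0,0.5],"turn":0,"claw":0},{"dp":[0,0,0.3],"turn":0,"claw":0},{"dp":[0,0,0.1],"turn":0,"claw":0},{"dp":[0,0,0],"turn":0,"claw":0}]'
```

```text
clock: 4.03
position: [0.4204, -0.2793, 0.15]
ee_rot: [0.426, -0.563, 0.565, -0.426]
ft_force: [-1.5, 0.6, 5.8]
grip_width: 0.246
clock: 5.15
position: [0.5832, -0.3252, 0.1501]
ee_rot: [-0.427, 0.564, -0.564, 0.426]
ft_force: [-6.7, 2.3, 9.2]
grip_width: 0.248
```

```bash
python3 -m jog '[{"dp":[0,0,0.1],"turn":0,"claw":0},{"dp":[0,0,0.1],"turn":0,"claw":0},{"dp":[0,0,0],"turn":0,"claw":0}]'
```

```text
clock: 5.52
position: [0.5833, -0.3254, 0.1496]
ee_rot: [-0.431, 0.571, -0.558, 0.421]
ft_force: [-59.7, 22.3, 40.0]
grip_width: 0.251
```

```bash
python3 -m jog '[{"dp":[0,0,-0.2],"turn":0,"claw":0},{"dp":[0,0,0],"turn":0,"claw":85},{"dp":[0,0,0],"turn":0,"claw":85},{"dp":[0,0,0],"turn":0,"claw":85},{"dp":[0,0,0],"turn":0,"claw":85},{"dp":[0,-0.8,0],"turn":0,"claw":85},{"dp":[0,-0.8,0],"turn":0,"claw":85},{"dp":[0,-0.5,0],"turn":1,"claw":85},{"dp":[0,0,0],"turn":1,"claw":85},{"dp":[0,0,0],"turn":0.8,"claw":85}]'
python3 - <<'E'
from h import *
plan((.4915,.3224,.255,-29.8))
E
```

```text
clock: 6.78
position: [0.5838, -0.3252, 0.2541]
ee_rot: [0.354, -0.612, 0.612, -0.354]
ft_force: [-0.5, -0.2, -0.6]
grip_width: 0.993
t 6.775 p [ 0.5838 -0.3252  0.2541] F [-0.5 -0.2 -0.6] g 84.8
R [[-0.499, 0.001, 0.866], [-0.866, -0.0, -0.499], [-0.0, -1.0, 0.001]] q [ 0.74  0.45 -0.43  1.28  0.18  1.45 -0.2 ]
turn -0.03 dp [-10.32  -0.02  -8.04] rows>= 11
```

```bash
python3 -m jog '[{"dp":[-0.86,0,-0.67],"turn":0,"claw":85},{"dp":[-0.86,0,-0.67],"turn":0,"claw":85},{"dp":[-0.86,0,-0.67],"turn":0,"claw":85},{"dp":[-0.86,0,-0.67],"turn":0,"claw":85},{"dp":[-0.86,0,-0.67],"turn":0,"claw":85},{"dp":[-0.86,0,-0.67],"turn":0,"claw":85},{"dp":[-0.86,0,-0.67],"turn":0,"claw":85},{"dp":[-0.86,0,-0.67],"turn":0,"claw":85},{"dp":[-0.86,0,-0.67],"turn":0,"claw":85},{"dp":[-0.86,0,-0.67],"turn":0,"claw":85},{"dp":[-0.86,0,-0.67],"turn":0,"claw":85},{"dp":[-0.86,0,-0.67],"turn":0,"claw":85},{"dp":[0,0,0],"turn":0,"claw":85},{"dp":[0,0,0],"turn":0,"claw":85}]'
python3 - <<'E'
from h import *
f,X=shot("wrist","w2")
P=X.reshape(-1,3);k=(P[:,2]>.105)&(P[:,2]<.15)&(np.hypot(P[:,0]-.4915,P[:,1]-.3224)<.13)
r=cv2.minAreaRect((P[k][:,:2]*1000).astype(np.float32));print(r,k.sum())
h=(P[:,2]>.127)&(P[:,2]<.137)&(np.hypot(P[:,0]-.4915,P[:,1]-.3224)<.06);print(np.median(P[h],0),h.sum(),np.percentile(P[h][:,2],98))
plan((.4915,.3224,.103,-29.8))
E
```

```text
clock: 8.52
position: [0.4915, 0.3222, 0.2536]
ee_rot: [0.355, -0.612, 0.612, -0.354]
ft_force: [-0.0, -0.3, 0.5]
grip_width: 0.994
((494.7742919921875, 326.79974365234375), (181.0630645751953, 50.2778434753418), 60.22153854370117) 10089
[0.49468344 0.32620547 0.13248809] 4931 0.1347279806296907
t 8.575 p [0.492  0.3214 0.2536] F [ 0.6 -0.5 -0.2] g 85.0
R [[-0.498, 0.0, 0.867], [-0.867, -0.001, -0.498], [0.001, -1.0, 0.0]] q [-0.02  0.34 -0.81  1.5   0.25  1.41 -1.35]
turn -0.02 dp [-0.01  3.01 -0.02] rows>= 4
```

View pics/w2.png

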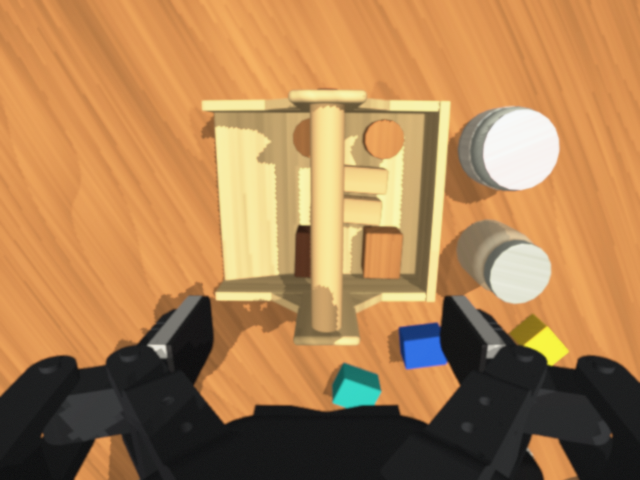

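Wrist view: the tote is under the gripper with its handle bar at (327,215). The six offcuts lie at (383,138), (305,138), (365,180), (362,210), (382,252) and (305,250), and the lip is at left. Grasping now.

```bash
python3 -m jog '[{"dp":[-0.08,0.75,0],"turn":0,"claw":85},{"dp":[0,0.75,0],"turn":0,"claw":85},{"dp":[0,0.75,0],"turn":0,"claw":85},{"dp":[0,0.75,0],"turn":0,"claw":85},{"dp":[0,0,0],"turn":0,"claw":0},{"dp":[0,0,0],"turn":0,"claw":0},{"dp":[0,0,0],"turn":0,"claw":0},{"dp":[0,0,0],"turn":0,"claw":0},{"dp":[0,0,0],"turn":0,"claw":0},{"dp":[0,0,0],"turn":0,"claw":0}]' 80
python3 -m jog '[{"dp":[0,-0.3,0],"turn":0,"claw":0},{"dp":[0,-0.5,0],"turn":0,"claw":0},{"dp":[0,-0.5,0],"turn":0,"claw":0},{"dp":[0,-0.8,0],"turn":0,"claw":0},{"dp":[0,-0.8,0],"turn":0,"claw":0},{"dp":[0,-0.8,0],"turn":0,"claw":0},{"dp":[0,-0.5,0],"turn":0,"claw":0},{"dp":[0,0,0],"turn":0,"claw":0}]'
python3 - <<'E'
from h import *
plan((.42,.0,.313,-29.8),(.4,-.275,.313,-15.8))
E
```

```text
clock: 9.82
position: [0.4941, 0.3263, 0.1057]
ee_rot: [0.354, -0.612, 0.612, -0.355]
ft_force: [-1.7, -1.5, 8.4]
grip_width: 0.249
clock: 10.82
position: [0.4934, 0.3265, 0.3159]
ee_rot: [-0.354, 0.612, -0.612, 0.356]
ft_force: [0.8, 0.6, -7.0]
grip_width: 0.258
t 10.825 p [0.4934 0.3265 0.3159] F [ 0.8  0.6 -7. ] g 22.0
R [[-0.497, 0.003, 0.868], [-0.868, 0.002, -0.497], [-0.003, -1.0, 0.001]] q [-0.03  0.32 -0.81  1.38  0.23  1.53 -1.34]
turn 0.0 dp [6.4  0.06 1.97] rows>= 7
turn -2.8 dp [5.4  0.   1.11] rows>= 6
```

Run:
```python
from h import *
plan((.486,-.298,.316,-29.8))
```

```text
t 10.825 p [0.4934 0.3265 0.3159] F [ 0.8  0.6 -7. ] g 22.0
R [[-0.497, 0.003, 0.868], [-0.868, 0.002, -0.497], [-0.003, -1.0, 0.001]] q [-0.03  0.32 -0.81  1.38  0.23  1.53 -1.34]
turn 0.0 dp [10.91 -0.    6.08] rows>= 11
```

```bash
python3 -m jog '[{"dp":[0.18,0,0.1],"turn":0,"claw":0},{"dp":[0.4,0,0.22],"turn":0,"claw":0},{"dp":[0.64,0,0.36],"turn":0,"claw":0},{"dp":[0.74,0,0.41],"turn":0,"claw":0},{"dp":[0.74,0,0.41],"turn":0,"claw":0},{"dp":[0.74,0,0.41],"turn":0,"claw":0},{"dp":[0.74,0,0.41],"turn":0,"claw":0},{"dp":[0.74,0,0.41],"turn":0,"claw":0},{"dp":[0.74,0,0.41],"turn":0,"claw":0},{"dp":[0.74,0,0.41],"turn":0,"claw":0},{"dp":[0.74,0,0.41],"turn":0,"claw":0},{"dp":[0.74,0,0.41],"turn":0,"claw":0},{"dp":[0.74,0,0.41],"turn":0,"claw":0},{"dp":[0.74,0,0.41],"turn":0,"claw":0},{"dp":[0.74,0,0.41],"turn":0,"claw":0},{"dp":[0.6,0,0.35],"turn":0,"claw":0},{"dp":[0.4,0,0.22],"turn":0,"claw":0},{"dp":[0.18,0,0.1],"turn":0,"claw":0},{"dp":[0,0,0],"turn":0,"claw":0}]'
python3 -m jog '[{"dp":[0,0,0],"turn":-1,"claw":0},{"dp":[0,0,0],"turn":-1,"claw":0},{"dp":[0,0,0],"turn":-0.8,"claw":0},{"dp":[0,0,0],"turn":0,"claw":0}]'
python3 - <<'E'
from h import *
plan((.486,-.298,.275,-15.8))
a,_=shot("scene","s2");b,_=shot("side","d2")
cv2.imwrite("pics/v2.png",np.hstack([a[120:360,330:600],b[60:300,60:330]]))
E
```

```text
clock: 13.2
position: [0.4848, -0.319, 0.3134]
ee_rot: [-0.355, 0.612, -0.611, 0.355]
ft_force: [-0.2, 0.9, -6.0]
grip_width: 0.251
clock: 13.7
position: [0.4853, -0.3178, 0.3141]
ee_rot: [0.427, -0.564, 0.564, -0.427]
ft_force: [0.5, -0.2, -5.5]
grip_width: 0.255
t 13.7 p [ 0.4853 -0.3178  0.3141] F [ 0.5 -0.2 -5.5] g 21.8
R [[-0.271, 0.0, 0.963], [-0.963, 0.0, -0.271], [-0.0, -1.0, 0.0]] q [ 0.81  0.23 -0.37  1.43  0.08  1.5   0.17]
turn 0.01 dp [-0.38  0.78 -0.1 ] rows>= 1
```

View pics/v2.png

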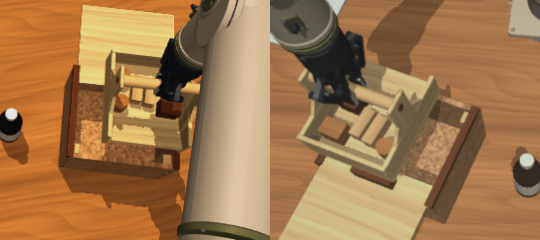

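```bash
python3 -m jog '[{"dp":[-0.2,0.2,-0.05],"turn":0,"claw":0},{"dp":[-0.18,0.2,-0.05],"turn":0,"claw":0},{"dp":[0,0.3,0],"turn":0,"claw":0},{"dp":[0,0.1,0],"turn":0,"claw":0},{"dp":[-0,0.22,-0.15],"turn":0,"claw":0},{"dp":[0,0.22,-0.15],"turn":0,"claw":0},{"dp":[0,0.22,-0.15],"turn":0,"claw":0},{"dp":[0,0,0],"turn":0,"claw":0},{"dp":[0,0,0],"turn":0,"claw":0}]' 60
python3 - <<'E'
from h import *
plan((.465,-.293,.242,-15.8))
a,_=shot("scene","s3");b,_=shot("side","d3")
cv2.imwrite("pics/v3.png",np.hstack([a[120:360,330:600],b[60:300,60:330]]))
E
```

```text
clock: 14.92
position: [0.4609, -0.294, 0.2418]
ee_rot: [-0.427, 0.565, -0.564, 0.425]
ft_force: [-17.5, 6.5, 10.9]
grip_width: 0.253
t 14.925 p [ 0.4609 -0.294   0.2418] F [-17.5   6.5  10.9] g 21.6
R [[-0.275, -0.004, 0.962], [-0.962, -0.0, -0.275], [0.001, -1.0, -0.004]] q [ 0.82  0.18 -0.38  1.64  0.07  1.34  0.15]
turn -0.03 dp [-0.04 -0.    0.07] rows>= 1
```

View pics/v3.png

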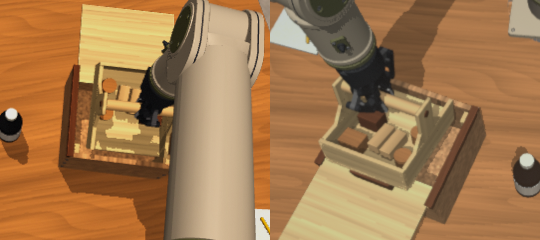

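The tote is tilting about 20° on the cleat, and the forces are small. I continue.

```bash
python3 -m jog '[{"dp":[0,0.23,-0.08],"turn":0,"claw":0},{"dp":[0,0.23,-0.08],"turn":0,"claw":0},{"dp":[0,0.23,-0.08],"turn":0,"claw":0},{"dp":[0,0,0],"turn":0,"claw":0},{"dp":[0,0,0],"turn":0,"claw":0}]'
python3 -m jog '[{"dp":[0,0.24,-0.05],"turn":0,"claw":0},{"dp":[0,0.24,-0.05],"turn":0,"claw":0},{"dp":[0,0.24,-0.05],"turn":0,"claw":0},{"dp":[0,0,0],"turn":0,"claw":0},{"dp":[0,0,0],"turn":0,"claw":0},{"dp":[0,0,0],"turn":0,"claw":0}]'
python3 - <<'E'
from h import *
plan((.447,-.287,.171,-15.8))
a,_=shot("scene","s4");b,_=shot("side","d4")
cv2.imwrite("pics/v4.png",cv2.resize(np.hstack([a[120:360,330:600],b[60:300,60:330]]),(800,356)))
E
```

```text
clock: 15.65
position: [0.4445, -0.2901, 0.2054]
ee_rot: [-0.429, 0.569, -0.561, 0.422]
ft_force: [-40.2, 12.6, 15.0]
grip_width: 0.255
clock: 16.4
position: [0.434, -0.2871, 0.1671]
ee_rot: [-0.43, 0.572, -0.558, 0.42]
ft_force: [-49.5, 15.5, 11.6]
grip_width: 0.252
t 16.4 p [ 0.434  -0.2871  0.1671] F [-49.5  15.5  11.6] g 21.5
R [[-0.277, -0.023, 0.961], [-0.961, 0.007, -0.277], [-0.0, -1.0, -0.024]] q [ 0.83  0.19 -0.37  1.78  0.08  1.2   0.15]
turn -0.05 dp [-0.07 -0.08  0.25] rows>= 1
```

View pics/v4.png

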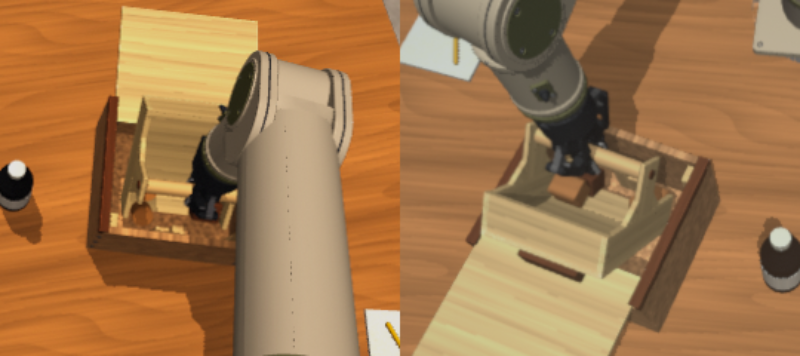

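```bash
python3 -m jog '[{"dp":[0,0,0],"turn":0,"claw":0},{"dp":[0,0,0.1],"turn":0,"claw":0},{"dp":[0,0,0.1],"turn":0,"claw":0},{"dp":[0,0,0.1],"turn":0,"claw":0},{"dp":[0,0,0.1],"turn":0,"claw":0},{"dp":[0,0,0],"turn":0,"claw":0},{"dp":[0,0,0],"turn":0,"claw":0}]' 35
python3 - <<'E'
from h import *
st()
a,X=shot("scene","s5");b,Y=shot("side","d5")
cv2.imwrite("pics/v5.png",cv2.resize(np.hstack([a[120:360,330:600],b[60:300,60:330]]),(800,356)))
E
```

```text
clock: 17.38
position: [0.4494, -0.2928, 0.1657]
ee_rot: [-0.431, 0.574, -0.556, 0.418]
ft_force: [-62.2, 17.6, 13.2]
grip_width: 0.256
t 17.375 p [ 0.4494 -0.2928  0.1657] F [-62.2  17.6  13.2] g 21.8
R [[-0.279, -0.031, 0.96], [-0.96, 0.009, -0.279], [-0.0, -0.999, -0.032]] q [ 0.81  0.23 -0.37  1.74  0.09  1.22  0.13]
```

```bash
python3 -m jog '[{"dp":[0,0,-0.1],"turn":0,"claw":0},{"dp":[0,-0.4,-0.1],"turn":0,"claw":0},{"dp":[0,-0.4,0],"turn":0,"claw":0},{"dp":[0,-0.4,0],"turn":0,"claw":0},{"dp":[0,0,0],"turn":0,"claw":0},{"dp":[0,0,0],"turn":0,"claw":0}]' 90
python3 - <<'E'
from h import *
st()
a,X=shot("scene","s6");b,Y=shot("side","d6");w,_=shot("wrist","w6")
cv2.imwrite("pics/v6.png",cv2.resize(np.vstack([np.hstack([a[120:360,330:600],b[60:300,60:330]]),np.hstack([cv2.resize(w,(320,240)),np.zeros((240,220,3),np.uint8)])]),(675,600)))
E
```

```text
clock: 18.23
position: [0.454, -0.2911, 0.2293]
ee_rot: [-0.427, 0.564, -0.564, 0.426]
ft_force: [-1.1, 0.7, -4.5]
grip_width: 0.257
t 18.225 p [ 0.454  -0.2911  0.2293] F [-1.1  0.7 -4.5] g 22.0
R [[-0.273, -0.001, 0.962], [-0.962, 0.0, -0.273], [-0.0, -1.0, -0.001]] q [ 0.82  0.17 -0.38  1.67  0.06  1.31  0.16]
```

View pics/v6.png

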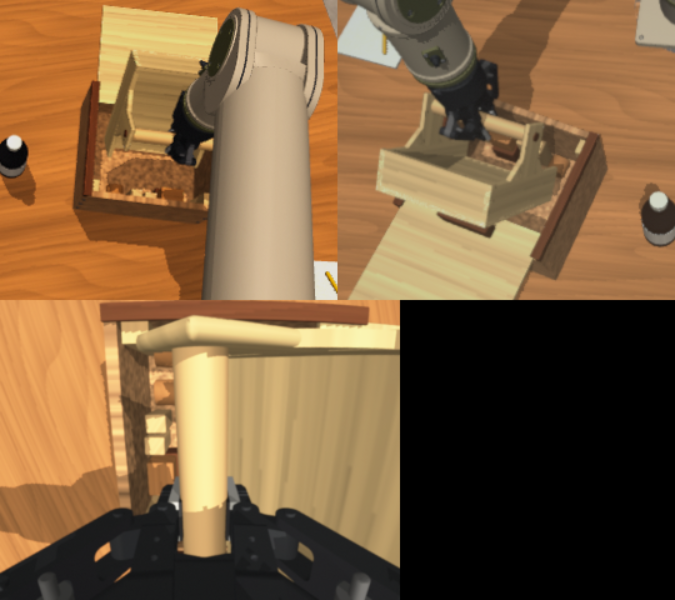

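Wrist view: the tote floor (280,450) is bare and the offcuts lie at the front of the box (160,430). The tote holds its tilt in the grip. I'll swing it back upright by pushing the lip against the front face of the cleat, with the lid at its back stop.

```bash
python3 -m jog '[{"dp":[0,-0.45,0],"turn":0,"claw":0},{"dp":[0,-0.45,0],"turn":0,"claw":0},{"dp":[0,0,0.4],"turn":0,"claw":0},{"dp":[0,0,0.4],"turn":0,"claw":0},{"dp":[0,0,0.3],"turn":0,"claw":0},{"dp":[0,0,0.3],"turn":0,"claw":0},{"dp":[0,0,0],"turn":0,"claw":0}]' 60
python3 -m jog '[{"dp":[0,0,0.25],"turn":0,"claw":0},{"dp":[0,0,0.25],"turn":0,"claw":0},{"dp":[0,0,0.25],"turn":0,"claw":0},{"dp":[0,0,0.25],"turn":0,"claw":0},{"dp":[0,0,0.25],"turn":0,"claw":0},{"dp":[0,0,0.25],"turn":0,"claw":0},{"dp":[0,0,0.25],"turn":0,"claw":0},{"dp":[0,0,0.2],"turn":0,"claw":0},{"dp":[0,0,0],"turn":0,"claw":0}]' 60
python3 - <<'E'
from h import *
st()
a,X=shot("scene","s7");b,Y=shot("side","d7")
cv2.imwrite("pics/v7.png",cv2.resize(np.hstack([a[90:330,330:600],b[60:330,20:330][:240]]),(800,331)))
E
```

```text
clock: 19.25
position: [0.5222, -0.3098, 0.2741]
ee_rot: [-0.427, 0.564, -0.563, 0.427]
ft_force: [-0.3, 0.4, -3.8]
grip_width: 0.258
clock: 20.38
position: [0.6162, -0.3365, 0.2745]
ee_rot: [-0.427, 0.564, -0.564, 0.427]
ft_force: [0.4, 0.5, -4.4]
grip_width: 0.249
t 20.375 p [ 0.6162 -0.3365  0.2745] F [ 0.4  0.5 -4.4] g 21.3
R [[-0.272, -0.0, 0.962], [-0.962, 0.001, -0.272], [-0.001, -1.0, -0.001]] q [ 0.66  0.52 -0.36  1.13  0.18  1.52  0.06]
```

View pics/v7.png

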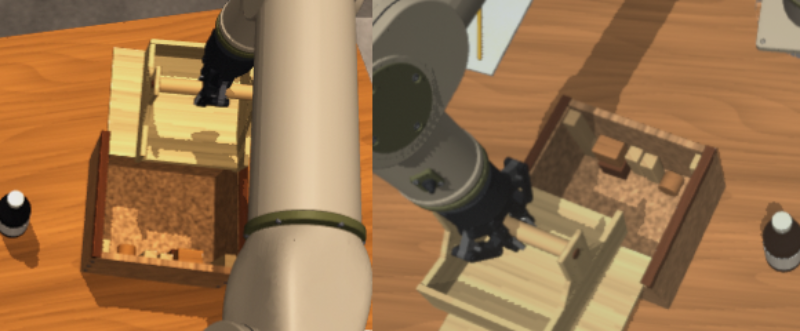

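```bash
python3 - <<'E'
from h import *
a=np.radians(-15.8);bx=np.array([np.cos(a),np.sin(a)]);by=np.array([-bx[1],bx[0]]);c=np.array([.4823,-.2968])
for n in("s7","d7"):
    P=np.load(f"pics/{n}.npy").reshape(-1,3);u=(P[:,:2]-c)@bx;v=(P[:,:2]-c)@by
    for v0,v1 in((-.08,-.04),(.04,.08)):
        print(n,v0,[(i,np.round(np.percentile(P[m][:,2],[3,25,50,75,97]),3).tolist()) for i in range(0,270,20) for m in [(abs(u*1000-i)<6)&(v>v0)&(v<v1)] if m.sum()>8])
E
python3 - <<'E'
import cv2
a=cv2.imread("pics/d7.png")[110:260,140:330]
cv2.imwrite("pics/v7b.png",cv2.resize(a,(760,600),interpolation=cv2.INTER_CUBIC))
E
```

```text
s7 -0.08 [(0, [0.006, 0.009, 0.01, 0.011, 0.015]), (20, [0.007, 0.009, 0.01, 0.012, 0.015]), (40, [0.007, 0.008, 0.01, 0.012, 0.015]), (60, [0.008, 0.012, 0.191, 0.195, 0.655]), (80, [0.007, 0.011, 0.189, 0.192, 0.665]), (100, [0.007, 0.011, 0.185, 0.189, 0.667]), (120, [0.182, 0.184, 0.186, 0.667, 0.668]), (140, [0.185, 0.188, 0.313, 0.317, 0.668]), (160, [0.187, 0.19, 0.192, 0.194, 0.664])]
s7 0.04 [(0, [0.007, 0.013, 0.636, 0.649, 0.657]), (20, [0.008, 0.012, 0.633, 0.646, 0.655]), (40, [0.007, 0.012, 0.63, 0.643, 0.651]), (60, [0.008, 0.185, 0.607, 0.642, 0.652]), (80, [0.008, 0.181, 0.602, 0.653, 0.664]), (100, [0.008, 0.179, 0.595, 0.637, 0.667]), (120, [0.139, 0.256, 0.599, 0.647, 0.667]), (140, [0.139, 0.306, 0.572, 0.638, 0.668]), (160, [0.137, 0.217, 0.607, 0.645, 0.665]), (180, [0.135, 0.187, 0.258, 0.626, 0.649]), (200, [0.136, 0.139, 0.186, 0.235, 0.248]), (220, [0.135, 0.141, 0.2, 0.243, 0.25]), (240, [0.137, 0.198, 0.224, 0.25, 0.257]), (260, [0.136, 0.138, 0.14, 0.142, 0.214])]
d7 -0.08 [(0, [0.006, 0.009, 0.01, 0.012, 0.014]), (60, [0.19, 0.192, 0.193, 0.194, 0.195])
[... 259 characters left out ...]
]), (240, [0.204, 0.206, 0.208, 0.262, 0.264]), (260, [0.137, 0.14, 0.21, 0.225, 0.238])]
d7 0.04 [(0, [0.009, 0.62, 0.637, 0.649, 0.658]), (20, [0.009, 0.617, 0.634, 0.646, 0.655]), (40, [0.009, 0.614, 0.632, 0.644, 0.653]), (60, [0.179, 0.599, 0.62, 0.639, 0.653]), (80, [0.141, 0.589, 0.619, 0.648, 0.664]), (100, [0.14, 0.589, 0.624, 0.651, 0.667]), (120, [0.14, 0.579, 0.619, 0.65, 0.667]), (140, [0.14, 0.313, 0.606, 0.643, 0.667]), (160, [0.139, 0.31, 0.606, 0.635, 0.655]), (180, [0.138, 0.252, 0.604, 0.623, 0.637]), (200, [0.136, 0.139, 0.194, 0.229, 0.249]), (220, [0.137, 0.139, 0.197, 0.232, 0.249]), (240, [0.137, 0.14, 0.215, 0.252, 0.257]), (260, [0.136, 0.139, 0.142, 0.212, 0.231])]
```

View pics/v7b.png

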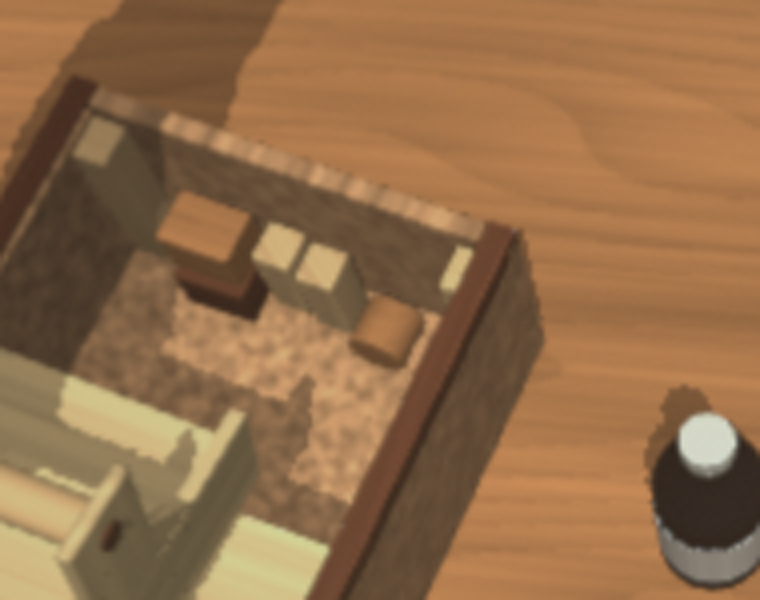

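Run:
```python
from h import *
w,X=shot("wrist","w8")
S=np.load("pics/s7.npy");s=cv2.imread("pics/s7.png")
crop=cv2.resize(s[190:310,370:510],(560,480),interpolation=cv2.INTER_CUBIC)
cv2.imwrite("pics/v8.png",cv2.resize(np.hstack([cv2.resize(w,(640,480)),crop]),(800,320)))
```

```text
(no output)
```

View pics/v8.png

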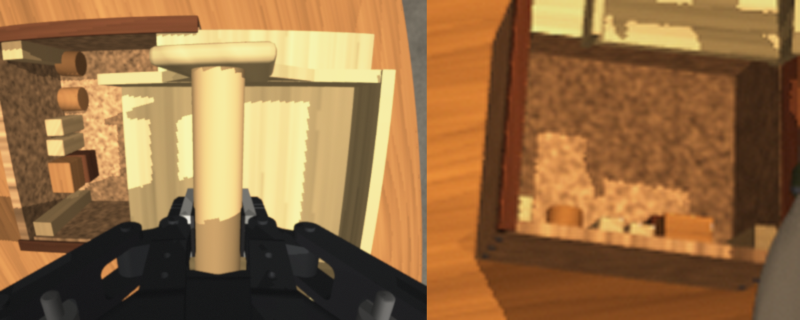

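All six offcuts are in the box: dowels at (73,63) and (72,98), battens at (65,125) and (62,145), blocks at (68,172) and (88,165). The tote is empty and only about 12° off upright. I carry it back.

```bash
python3 -m jog '[{"dp":[0,-0.4,0],"turn":0,"claw":0},{"dp":[0,-0.4,0],"turn":0,"claw":0},{"dp":[0,-0.4,0],"turn":0,"claw":0},{"dp":[0,0,0],"turn":1,"claw":0},{"dp":[0,0,0],"turn":1,"claw":0},{"dp":[0,0,0],"turn":0.8,"claw":0},{"dp":[0,0,0],"turn":0,"claw":0}]' 80
python3 - <<'E'
from h import *
plan((.4941,.3263,.335,-29.8),(.4941,.3263,.1057,-29.8))
E
```

```text
clock: 21.4
position: [0.6153, -0.3367, 0.3356]
ee_rot: [0.355, -0.612, 0.612, -0.355]
ft_force: [0.8, -0.2, -4.5]
grip_width: 0.253
t 21.4 p [ 0.6153 -0.3367  0.3356] F [ 0.8 -0.2 -4.5] g 21.6
R [[-0.497, 0.0, 0.868], [-0.868, -0.0, -0.497], [0.0, -1.0, 0.0]] q [ 0.63  0.51 -0.32  1.02  0.16  1.64 -0.17]
turn -0.0 dp [-1.03e+01  1.00e-02 -8.69e+00] rows>= 11
turn -0.0 dp [0.   4.59 0.  ] rows>= 5
```

```bash
python3 -m jog '[{"dp":[-0.18,0,-0.15],"turn":0,"claw":0},{"dp":[-0.42,0,-0.35],"turn":0,"claw":0},{"dp":[-0.7,0,-0.59],"turn":0,"claw":0},{"dp":[-0.7,0,-0.59],"turn":0,"claw":0},{"dp":[-0.7,0,-0.59],"turn":0,"claw":0},{"dp":[-0.7,0,-0.59],"turn":0,"claw":0},{"dp":[-0.7,0,-0.59],"turn":0,"claw":0},{"dp":[-0.7,0,-0.59],"turn":0,"claw":0},{"dp":[-0.7,0,-0.59],"turn":0,"claw":0},{"dp":[-0.7,0,-0.59],"turn":0,"claw":0},{"dp":[-0.7,0,-0.59],"turn":0,"claw":0},{"dp":[-0.7,0,-0.59],"turn":0,"claw":0},{"dp":[-0.7,0,-0.59],"turn":0,"claw":0},{"dp":[-0.7,0,-0.59],"turn":0,"claw":0},{"dp":[-0.7,0,-0.59],"turn":0,"claw":0},{"dp":[-0.42,0,-0.35],"turn":0,"claw":0},{"dp":[-0.18,0,-0.15],"turn":0,"claw":0},{"dp":[0,0,0],"turn":0,"claw":0},{"dp":[0,0,0],"turn":0,"claw":0}]'
python3 - <<'E'
from h import *
plan((.4941,.3263,.135,-29.8),(.4941,.3263,.1057,-29.8))
E
```

```text
clock: 23.78
position: [0.4963, 0.3242, 0.3353]
ee_rot: [0.354, -0.612, 0.613, -0.354]
ft_force: [-0.9, -0.0, -4.7]
grip_width: 0.253
t 23.775 p [0.4963 0.3242 0.3353] F [-0.9 -0.  -4.7] g 21.6
R [[-0.499, 0.001, 0.867], [-0.867, -0.001, -0.499], [0.001, -1.0, 0.001]] q [-0.1   0.3  -0.71  1.35  0.2   1.56 -1.32]
turn -0.03 dp [-0.01  4.01 -0.06] rows>= 5
turn -0.0 dp [0.   0.59 0.  ] rows>= 1
```

```bash
python3 -m jog '[{"dp":[0,0.8,-0.26],"turn":0,"claw":0},{"dp":[0,0.8,-0.3],"turn":0,"claw":0},{"dp":[0,0.8,0],"turn":0,"claw":0},{"dp":[0,0.8,0],"turn":0,"claw":0},{"dp":[0,0.6,0],"turn":0,"claw":0},{"dp":[0,0.2,0],"turn":0,"claw":0},{"dp":[0,0.2,0],"turn":0,"claw":0},{"dp":[0,0,0],"turn":0,"claw":0}]' 60
python3 -m jog '[{"dp":[0,0.1,0],"turn":0,"claw":0},{"dp":[0,0.1,0],"turn":0,"claw":0},{"dp":[0,0.1,0],"turn":0,"claw":0},{"dp":[0,0.06,0],"turn":0,"claw":0},{"dp":[0,0.04,0],"turn":0,"claw":0},{"dp":[0,0,0],"turn":0,"claw":0},{"dp":[0,0,0],"turn":0,"claw":0}]' 22
python3 - <<'E'
from h import *
st();X=shot("wrist","w9")[1];Y=shot("side","d9")[1];S=shot("scene","s9")[1]
a=np.radians(-29.8);tx=np.array([np.cos(a),np.sin(a)]);ty=np.array([-tx[1],tx[0]]);c=np.array([.4941,.3263])
for Q in(X,Y,S):
    P=Q.reshape(-1,3);u=(P[:,:2]-c)@tx;v=(P[:,:2]-c)@ty
    print([(i,np.round(np.percentile(P[m][:,2],[25,50,75]),3).tolist()) for i in range(-130,110,20) for m in [(abs(u*1000-i)<5)&(v>.0)&(v<.07)&(P[:,2]<.2)] if m.sum()>8])
plan((.4941,.3263,.1057,-29.8))
E
```

```text
clock: 24.78
position: [0.4716, 0.3395, 0.1256]
ee_rot: [0.354, -0.612, 0.612, -0.354]
ft_force: [0.0, 1.3, -4.6]
grip_width: 0.253
clock: 25.65
position: [0.4727, 0.3393, 0.1062]
ee_rot: [0.353, -0.612, 0.612, -0.355]
ft_force: [2.9, -4.9, 6.4]
grip_width: 0.253
t 25.65 p [0.4727 0.3393 0.1062] F [ 2.9 -4.9  6.4] g 21.6
R [[-0.498, 0.002, 0.867], [-0.867, 0.0, -0.498], [-0.001, -1.0, 0.002]] q [-0.14  0.43 -0.69  1.7   0.3   1.12 -1.44]
[(-130, [-0.001, -0.0, 0.0]), (-110, [0.026, 0.027, 0.028]), (-90, [0.022, 0.023, 0.024]), (-70, [0.166, 0.181, 0.188]), (-50, [0.126, 0.16, 0.193]), (-30, [0.143, 0.144, 0.186]), (-10, [0.148, 0.178, 0.189]), (10, [0.022, 0.159, 0.163]), (30, [0.024, 0.186, 0.195]), (50, [0.025, 0.025, 0.026]), (70, [0.027, 0.028, 0.077])]
[(-110, [0.026, 0.028, 0.03]), (-70, [0.017, 0.018, 0.019]), (-50, [0.015, 0.016, 0.017]), (-30, [0.018, 0.02, 0.144]), (-10, [0.019, 0.02, 0.022]), (10, [0.021, 0.022, 0.023]), (30, [0.023, 0.024, 0.025]), (50, [0.025, 0.027, 0.028]), (70, [0.081, 0.083, 0.084]), (90, [-0.001, 0.001, 0.023])]
[(-130, [-0.002, -0.0, 0.001]), (-110, [0.026, 0.028, 0.03]), (-90, [0.022, 0.023, 0.025]), (-70, [0.018, 0.02, 0.023])]
t 25.8 p [0.4727 0.3394 0.1062] F [ 2.5 -4.6  7.1] g 21.7
R [[-0.498, 0.002, 0.867], [-0.867, 0.0, -0.498], [-0.001, -1.0, 0.002]] q [-0.14  0.43 -0.69  1.7   0.3   1.12 -1.44]
turn -0.02 dp [0.01 0.01 0.5 ] rows>= 1
```

```bash
python3 -m jog '[{"dp":[0,0,0],"turn":0,"claw":0},{"dp":[0,-0.2,0],"turn":0,"claw":0},{"dp":[0,-0.1,0.2],"turn":0,"claw":0},{"dp":[0,0,0.3],"turn":0,"claw":0},{"dp":[0,0,0],"turn":0,"claw":0},{"dp":[0,0.15,0],"turn":0,"claw":0},{"dp":[0,0.15,0],"turn":0,"claw":0},{"dp":[0,0,0],"turn":0,"claw":0}]' 60
python3 -m jog '[{"dp":[0,0,0],"turn":0,"claw":0},{"dp":[0,0.08,0],"turn":0,"claw":0},{"dp":[0,0.08,0],"turn":0,"claw":0},{"dp":[0,0,0],"turn":0,"claw":0},{"dp":[0,0,0],"turn":0,"claw":30},{"dp":[0,0,0],"turn":0,"claw":40},{"dp":[0,0,0],"turn":0,"claw":60},{"dp":[0,0,0],"turn":0,"claw":85},{"dp":[0,0,0],"turn":0,"claw":85},{"dp":[0,0,0],"turn":0,"claw":85}]' 20
python3 - <<'E'
from h import *
st();X=shot("wrist","w10")[1];Y=shot("side","d10")[1]
a=np.radians(-29.8);tx=np.array([np.cos(a),np.sin(a)]);ty=np.array([-tx[1],tx[0]]);c=np.array([.4941,.3263])
for Q in(X,Y):
    P=Q.reshape(-1,3);u=(P[:,:2]-c)@tx;v=(P[:,:2]-c)@ty
    print([(i,np.round(np.percentile(P[m][:,2],[25,50,75]),3).tolist()) for i in range(-130,110,20) for m in [(abs(u*1000-i)<5)&(v>.0)&(v<.07)&(P[:,2]<.2)] if m.sum()>8])
E
```

```text
clock: 26.8
position: [0.4933, 0.327, 0.1053]
ee_rot: [0.354, -0.612, 0.612, -0.355]
ft_force: [0.0, -2.9, 4.1]
grip_width: 0.254
clock: 28.05
position: [0.493, 0.3272, 0.0973]
ee_rot: [0.354, -0.612, 0.612, -0.355]
ft_force: [1.4, -1.0, 1.4]
grip_width: 0.994
t 28.05 p [0.493  0.3272 0.0973] F [ 1.4 -1.   1.4] g 84.9
R [[-0.497, 0.0, 0.868], [-0.868, -0.0, -0.497], [0.0, -1.0, 0.0]] q [-0.12  0.46 -0.67  1.68  0.31  1.12 -1.41]
[(-130, [-0.001, -0.0, 0.0]), (-90, [0.023, 0.024, 0.025]), (-70, [0.018, 0.157, 0.168]), (-50, [0.011, 0.133, 0.158]), (-30, [0.008, 0.178, 0.185]), (-10, [0.131, 0.133, 0.183]), (10, [0.13, 0.172, 0.186]), (30, [0.008, 0.176, 0.183]), (50, [0.008, 0.135, 0.16]), (70, [0.008, 0.008, 0.164]), (90, [0.013, 0.035, 0.051])]
[(-90, [0.023, 0.025, 0.028]), (-70, [0.018, 0.02, 0.038]), (-50, [0.006, 0.008, 0.049]), (-30, [0.007, 0.008, 0.01]), (-10, [0.008, 0.011, 0.133]), (10, [0.008, 0.01, 0.127]), (30, [0.007, 0.009, 0.011]), (50, [0.007, 0.009, 0.01]), (70, [0.008, 0.011, 0.176]), (90, [0.061, 0.062, 0.064])]
```

The tote stands flat: its floor reads 8 mm throughout. I raise, check its position, then go back to the lid.

```bash
python3 -m jog '[{"dp":[0,-0.6,0],"turn":0,"claw":85},{"dp":[0,-0.8,0],"turn":0,"claw":85},{"dp":[0,-0.8,0],"turn":0,"claw":85},{"dp":[0,-0.8,0],"turn":0,"claw":85},{"dp":[0,0,0],"turn":-1,"claw":85},{"dp":[0,0,0],"turn":-1,"claw":85},{"dp":[0,0,0],"turn":-0.8,"claw":85},{"dp":[0,0,0],"turn":0,"claw":85}]' 40
python3 - <<'E'
from h import *
for X,tt in((shot("scene","s11")[1],(155,265,225,330)),(shot("side","d11")[1],(405,530,180,300))):
    P=X[tt[2]:tt[3],tt[0]:tt[1]].reshape(-1,3);P=P[(P[:,2]>.1)&(P[:,2]<.15)];print(cv2.minAreaRect((P[:,:2]*1000).astype(np.float32)))
plan((.5830,-.3253,.25,-15.8),(.5830,-.3253,.150,-15.8))
E
```

```text
clock: 29.15
position: [0.493, 0.3271, 0.2472]
ee_rot: [0.426, -0.564, 0.564, -0.426]
ft_force: [-0.5, 0.6, -0.1]
grip_width: 0.992
((0.0, 0.0), (0.0, 0.0), 0.0)
((487.5998840332031, 316.0661315917969), (181.40618896484375, 50.868595123291016), 61.473060607910156)
t 29.25 p [0.493  0.3272 0.2473] F [-0.   0.3 -0.3] g 84.9
R [[-0.274, 0.0, 0.962], [-0.962, -0.0, -0.274], [0.0, -1.0, 0.0]] q [-0.07  0.34 -0.75  1.5   0.23  1.4  -1.11]
turn -0.02 dp [12.07 -0.05  5.28] rows>= 13
turn -0.0 dp [0. 2. 0.] rows>= 2
```

```bash
python3 -m jog '[{"dp":[0.4,0,0.18],"turn":0,"claw":85},{"dp":[0.8,0,0.35],"turn":0,"claw":85},{"dp":[0.8,0,0.35],"turn":0,"claw":85},{"dp":[0.8,0,0.35],"turn":0,"claw":85},{"dp":[0.8,0,0.35],"turn":0,"claw":85},{"dp":[0.8,0,0.35],"turn":0,"claw":85},{"dp":[0.8,0,0.35],"turn":0,"claw":85},{"dp":[0.8,0,0.35],"turn":0,"claw":85},{"dp":[0.8,0,0.35],"turn":0,"claw":85},{"dp":[0.8,0,0.35],"turn":0,"claw":85},{"dp":[0.8,0,0.35],"turn":0,"claw":85},{"dp":[0.8,0,0.35],"turn":0,"claw":85},{"dp":[0.8,0,0.35],"turn":0,"claw":85},{"dp":[0.8,0,0.35],"turn":0,"claw":85},{"dp":[0.8,0,0.35],"turn":0,"claw":85},{"dp":[0.45,0,0.2],"turn":0,"claw":85},{"dp":[0,0,0],"turn":0,"claw":85},{"dp":[0,0,0],"turn":0,"claw":85}]'
python3 - <<'E'
from h import *
plan((.5830,-.3253,.25,-15.8),(.5830,-.3253,.150,-15.8))
X=shot("wrist","w12")[1];P=X.reshape(-1,3);k=(P[:,2]>.16)&(P[:,2]<.178)&(np.hypot(P[:,0]-.583,P[:,1]+.325)<.07);print(cv2.minAreaRect((P[k][:,:2]*1000).astype(np.float32)))
for n,tt in(("scene",(155,265,225,330)),("side",(405,530,180,300))):
    X=shot(n,n[0]+"12")[1];P=X[tt[2]:tt[3],tt[0]:tt[1]].reshape(-1,3);P=P[(P[:,2]>.1)&(P[:,2]<.15)];print(cv2.minAreaRect((P[:,:2]*1000).astype(np.float32)))
E
```

```text
clock: 31.5
position: [0.583, -0.3232, 0.2473]
ee_rot: [-0.426, 0.564, -0.564, 0.427]
ft_force: [-1.0, 0.7, 0.0]
grip_width: 0.996
t 31.5 p [ 0.583  -0.3232  0.2473] F [-1.   0.7  0. ] g 85.0
R [[-0.272, 0.0, 0.962], [-0.962, 0.001, -0.272], [-0.001, -1.0, -0.0]] q [ 0.7   0.44 -0.38  1.3   0.16  1.43  0.06]
turn 0.0 dp [ 0.04 -0.05  0.01] rows>= 1
turn -0.0 dp [0. 2. 0.] rows>= 2
((584.1871337890625, -324.28875732421875), (89.28084564208984, 22.10443115234375), 74.3228530883789)
((485.7557678222656, 315.1839904785156), (183.59878540039062, 50.10446548461914), 61.299190521240234)
((487.69879150390625, 316.1720886230469), (181.6730499267578, 50.832801818847656), 61.50018310546875)
```

```bash
python3 -m jog '[{"dp":[0,0.65,0],"turn":0,"claw":85},{"dp":[0,0.65,0],"turn":0,"claw":85},{"dp":[0,0.65,0],"turn":0,"claw":85},{"dp":[0,0,0],"turn":0,"claw":0},{"dp":[0,0,0],"turn":0,"claw":0},{"dp":[0,0,0],"turn":0,"claw":0},{"dp":[0,0,0],"turn":0,"claw":0},{"dp":[0,0,0],"turn":0,"claw":0},{"dp":[0,0,0],"turn":0,"claw":0}]' 40
python3 -m jog '[{"dp":[0,0,-0.3],"turn":0,"claw":0},{"dp":[0,0,-0.5],"turn":0,"claw":0},{"dp":[0,0,-0.5],"turn":0,"claw":0},{"dp":[0,0,-0.5],"turn":0,"claw":0},{"dp":[0,0,-0.5],"turn":0,"claw":0},{"dp":[0,0,-0.5],"turn":0,"claw":0},{"dp":[0,0,-0.5],"turn":0,"claw":0},{"dp":[0,0,-0.3],"turn":0,"claw":0},{"dp":[0,0,-0.1],"turn":0,"claw":0},{"dp":[0,0,-0.05],"turn":0,"claw":0},{"dp":[0,0,0],"turn":0,"claw":0}]'
```

```text
clock: 32.78
position: [0.5833, -0.3246, 0.1516]
ee_rot: [0.426, -0.563, 0.565, -0.427]
ft_force: [-1.2, 0.3, 6.1]
grip_width: 0.248
clock: 34.15
position: [0.4052, -0.2744, 0.1515]
ee_rot: [0.425, -0.562, 0.566, -0.428]
ft_force: [10.1, -5.6, -0.9]
grip_width: 0.247
```

```bash
python3 -m jog '[{"dp":[0,0,-0.08],"turn":0,"claw":0},{"dp":[0,0,0],"turn":0,"claw":0}]'
python3 -m jog '[{"dp":[0,0,0.08],"turn":0,"claw":0},{"dp":[0,0,0],"turn":0,"claw":85},{"dp":[0,0,0],"turn":0,"claw":85},{"dp":[0,0,0],"turn":0,"claw":85},{"dp":[0,0,0],"turn":0,"claw":85},{"dp":[0,-0.6,0],"turn":0,"claw":85},{"dp":[0,-0.8,0],"turn":0,"claw":85},{"dp":[0,-0.8,0],"turn":0,"claw":85},{"dp":[0,0,0],"turn":0,"claw":85}]'
python3 - <<'E'
from h import *
st()
P=shot("wrist","w13")[1].reshape(-1,3);k=(P[:,2]>.16)&(P[:,2]<.178)&(np.hypot(P[:,0]-.405,P[:,1]+.275)<.07);print(cv2.minAreaRect((P[k][:,:2]*1000).astype(np.float32)))
a,_=shot("scene","s13");D=shot("side","d13")[1]
def rect(X,b,z0,z1):
    P=X[b[2]:b[3],b[0]:b[1]].reshape(-1,3);P=P[(P[:,2]>z0)&(P[:,2]<z1)];return np.round(cv2.minAreaRect((P[:,:2]*1000).astype(np.float32))[0],1)
for n,b,z0,z1 in[("bottleD",(300,335,210,260),.05,.2),("tinD",(430,472,296,335),.05,.075),("jarD",(395,428,270,305),.07,.1),("planeD",(125,200,262,303),.02,.08),("blue",(370,395,228,254),.01,.06),("turq",(367,393,192,217),.01,.06),("yel",(338,363,277,298),.01,.06)]: print(n,rect(D,b,z0,z1))
E
```

```text
clock: 34.4
position: [0.4051, -0.2743, 0.1516]
ee_rot: [0.424, -0.559, 0.569, -0.43]
ft_force: [34.3, -14.5, -19.5]
grip_width: 0.246
clock: 35.52
position: [0.4035, -0.274, 0.2628]
ee_rot: [0.426, -0.562, 0.566, -0.427]
ft_force: [-0.5, 0.4, 0.6]
grip_width: 0.994
t 35.525 p [ 0.4035 -0.274   0.2628] F [-0.5  0.4  0.6] g 84.9
R [[-0.273, 0.004, 0.962], [-0.962, -0.003, -0.273], [0.002, -1.0, 0.005]] q [ 0.89  0.03 -0.39  1.75  0.01  1.36  0.22]
((406.11602783203125, -274.37109375), (89.9471664428711, 22.034542083740234), 74.23253631591797)
bottleD [524.7 -17.5]
tinD [663.2 283.9]
jarD [612.2 192.6]
planeD [ 635.1 -353.2]
blue [502.8 129.6]
turq [411.8 117. ]
yel [619.2  63.9]
```

View pics/d13.png

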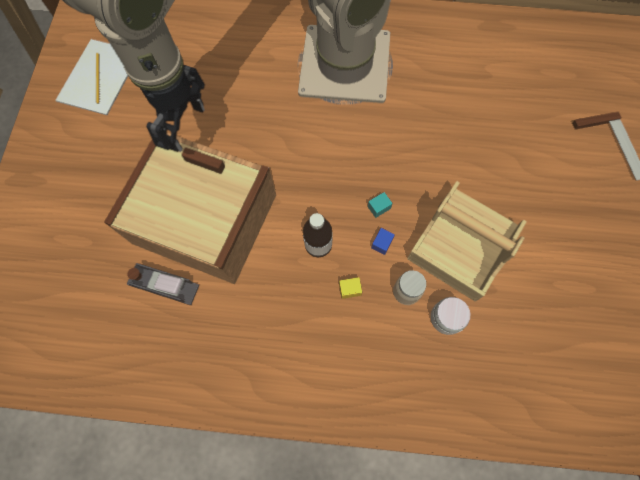

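The final view shows the lid shut with the cleat at (203,160), the empty tote upright at (468,240), and the bottle, tin, jar, plane and decoy blocks unmoved. I hand in.

```bash
python3 -c "
from workcell import manip
print(manip.hand_in())"
```

```text
the job is handed in; nothing more can be done
None
```

The job is done and handed in at about 36 s of the 72 s allowed. I slid the lid to its back stop and carried the tote over by its handle. I tipped it to about 67° by pressing its underside on the lid's pull, and the offcuts fell into the box. I then swung the tote upright again, stood it back in its place and slid the lid shut against the front wall.

**Offcuts:** the wrist picture showed all six in the box and the tote empty.

**Lid:** it travelled 185 mm back to shut, and the pull then held firm against the stop under about 37 N.

**Tote:** it stands flat and empty, but about 8 mm and 1° from where it started. I left that uncorrected.

**Bottle, tin, jar, plane and coloured look-alikes:** all but the plane measured within 1 mm of their starting positions. The plane read 4 to 5 mm different, but the lid covered part of it at the first measurement, and in the pictures it has not moved.

**Forces:** the largest wrist force I read was about 75 N, while pressing the lid against its back stop. It was about 66 N during tipping. I only read forces at the end of each move, so brief peaks in between would not show.

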